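# Fit the raking-light lamp in its leaning spring-plunger holder

## Robot

A 6-joint arm with a two-finger parallel gripper is mounted at the origin on the work surface. World frame = base frame: x ahead of the robot, y to its left, z up, the work surface at z = 0. Lengths are in mm, angles in rad, forces in N, time in s.
With the tool pointing down it reaches from about 275 to 750 mm from the base axis. Payload 10.2 kg.
Tool frame: the origin (TCP) lies midway between the tips of the shut fingers; the grasp point (between the pads) lies grasp_offset behind it (grasp_offset is the distance from the TCP to the grasp point, in mm); x points along the fingers, z is the direction in which the jaws open and shut, and the axes are right-handed (so a half turn about x gives the same grasp; the last joint's range is limited). The gripper opens to 85 mm and grips with 20 to 120 N. Pads are 22 mm wide; open, the fingers measure 114 mm over their backs; the gripper's body (76 mm by 85 mm) begins 54 mm behind the grasp point. The pads swing forward as they close: fully open they stand 13 mm farther back than shut.
Start: joints at [1.103, 0.313, 1.498, -0, 1.331, -0.223], TCP at [127.253, 509.35, 231.294] pointing down, gripper open.
Joint ranges: [-2.94, 2.94], [-0.97, 2.17], [0.19, 2.56], [-1.23, 4.37], [0.02, 3.11], [-2.88, 2.88]. Speed limits (rad/s): [2.39, 2.39, 3.01, 3.14, 3.14, 3.14].

## Interface

Orientations are given as a unit quaternion [w, x, y, z].
In Python, from rig import sense, capture, calibration, finish_job, grasp_offset gives the robot as it stands.
- The arm moves only by the shell command python3 -m jog 'ROWS' [FORCE]. ROWS is JSON, a list of rows, each an object with "linear": the shift along the tool's x, y, z scaled (see below), a list of three; "rotation": the turn, a rotation vector about the tool's x, y, z scaled (see below), a list of three; "grip": the finger opening in mm, from 0 to 85.4. A call has 1 to 20 rows; each row is the pose to reach, as a shift and turn from the pose measured when the call began, along the tool's axes at that moment; what a row does not reach only later rows make up. The controller multiplies each number of a shift by 0.3 m and each number of a turn by 0.5 rad. A row lasts 1/12 s, in which the tool goes at most 41.7 mm and 7.16 degrees, less where a joint would pass 70% of its speed; a pose out of reach is approached as far as the arm can. A call with a number of a shift or a turn outside -1 to 1 is refused whole. A call with a gripper value outside its range is refused whole. The fingers move at their own pace and stop on an object; FORCE is the grip in N (left out, the last holds). Time passes only in rows, so rows that repeat a pose let the fingers close. It gives the time, the measured TCP pose, the force and the opening at its end, in the units of the state.
- sense(): the state, without advancing time (a new reading comes with each control period).
- capture(name): name is "scene" or "top" or "wrist"; returns (picture, depth): 420x560x3 uint8, red, green, blue; 420x560 float32, mm along the optical axis (not along the pixel's ray), 0 where there is no reading.
- calibration(name): a dict with "intrinsics" (3x3 intrinsics, pixels), "world_from_camera" (4x4, takes a point from camera to world coordinates). Camera axes: x right, y up, looking along -z (the intrinsics and any distortion apply to the point x, -y, -z); pixel columns grow to the right and rows downward; lengths in mm; the calibration is good to about 2 mm. A picture is of the moment at which its call begins: read the wrist's pose just before it. calibration takes no time and is no camera call; for the wrist camera it gives the pose at the moment of the call.
- finish_job(): hands the job in, once; it reports no verdict.
The state is a dict: "time_s": time; "joints": joint angles; "dq": joint speeds; "tau": joint torques, N m; "eef_pos": TCP position; "ee_rot": TCP orientation; "force": force on the tool from outside, world axes, zero at the start; "wrist_torque": the same for the moment, N m; "grip_width": opening from 0.0 (shut) to 1.0 (fully open).
Only numpy, scipy, OpenCV 4.12 (cv2) and the standard library are available. Lean on these libraries where they do the work, as an engineer would, in place of code of your own. Each camera call takes 0.05 s, during which the arm holds its last target.

## Task

Draw the small box-shaped lamp (not the ball-headed post) out of the wooden stand and slide its rod down the leaning holder, past the spring plunger, until the collar sits fully home on the holder's rim. Its window must face squarely down over the mounted leaf. Do not touch the leaf, do not let the lamp tip over and leave everything else where it is; let go of the lamp at the end.

Things in the scene. Friction and masses are not known exactly. Their poses are not given: they have to be found in the camera images.
- lamp_head (a point): Centre of the lamp's head, the place to grasp: a grey box 26 (x) x 34 (y) x 44 mm (z). The window with three LEDs is on its -x face, low fins on its +x face (to 16.5 mm out), the two plain y faces are for gripping. z points up along the rod. The collar's underside is 38 mm and the rod's end 108 mm below this point. Starts upright in one of the stand's two bores, collar on its top
- lamp_window (a point): Centre of the lamp's window, 14 mm along -x from lamp_head
- lamp: The whole lamp, about 0.2 kg; origin at the end of its rod, axes as lamp_head. Steel rod 14 mm thick and 70 mm long, its last 6 mm tapered to 7 mm; then a collar 25 mm across and 6 mm thick, a thin neck 10 mm long, and the head. At the start the window looks roughly towards the robot, within 0.7 rad
- stand: Wooden parking stand, fixed block 60 x 170 x 78 mm high, origin at the centre of its underside; two upright loose bores of 17.5 mm, 110 mm apart along its y
- ball_post: The other post in the stand: same rod and collar with a black 40 mm ball on top, loose; origin at the rod's end. Leave it
- holder: Fixed aluminium block 44 x 44 x 78 mm with a bore 15.5 mm wide, 74 mm deep. Origin: centre of the bore's mouth on the flat rim, 90 mm above the table. z points up out of the bore, leaning 30 degrees from vertical over the leaf; -x points over the leaf and 30 degrees down: the lamp's window faces that way when fitted (lamp axes parallel to these, lamp_head 38 mm along z)
- holder_base: The holder's fixed steel foot, 150 x 100 x 12 mm, origin at the centre of its underside, x level, away from the leaf
- plunger (a joint): Spring plunger in the holder's +x side, 35 mm below the rim; how far it is pushed back, m: 0 with the bore empty (its round nose stands 4 mm into the bore), about 0.0015 to 0.003 with the rod in. The spring gives 4 N at 0 and 2 N more per mm: the rod does not slide past it by its own weight and must be pushed with some 5 to 15 N
- leaf: Mounted leaf on a grey board 140 x 180 x 4 mm, flat on the table under the side to which the holder leans, its centre 170 mm from that of the holder's foot; origin at the centre of its underside. Fragile, not to be touched
- weight: Brass weight, 32 mm across, 36 mm high, on a corner of the leaf; bystander, origin underneath
- loupe: Black loupe 38 mm across, 34 mm high, beside the holder; bystander
- jar: Jar 48 mm across, 58 mm high, behind the stand; bystander
- pencil: Pencil 170 x 8 mm lying on the other side of the holder; bystander
- clip: Black binder clip 32 x 20 x 12 mm in front of the stand; bystander
- folder_tool: Flat ivory-coloured folding tool 20 x 150 x 6 mm lying in front of the stand; bystander
Things that resemble listed ones, but are neither listed nor needed, are in the scene too. What is shaped like the holder_base but blue is not meant.

How it is judged:
By the outcome, as a careful person would: the job done as asked, in the order asked, and still so for the second after the job is handed in, with the robot touching nothing.
It also fails if it takes over 42 s, if anything falls off the work surface, if the arm or the gripper's body presses on something with over 40 N, if the wrist force passes 120 N, or if a joint passes its speed limit or range.

## Working session

There is one attempt and no reset: what is moved stays moved. The work goes in short steps, Python scripts to look and compute and a shell command to move; the robot and the scene stay as the last step left them, time stands still between calls to the robot, and variables do not carry over. Pictures are saved under pics/ and viewed, and the job is handed in when it is done.

```bash
ls; mkdir -p pics; python3 - <<'E'
from rig import sense,capture,calibration,finish_job,grasp_offset
import cv2,numpy as np
print(grasp_offset if not callable(grasp_offset) else grasp_offset())
print(sense())
for n in ["scene","top","wrist"]:
    c=calibration(n); print(n,np.round(c["intrinsics"],2).tolist(),np.round(c["world_from_camera"],4).tolist(),[k for k in c])
    p,d=capture(n); np.savez(f"pics/{n}0.npz",p=p,d=d,K=c["intrinsics"],T=c["world_from_camera"])
    cv2.imwrite(f"pics/{n}0.png",p[:,:,::-1])
E
```

```text
pics
18.700000000000003
{'time_s': 0.0, 'joints': array([ 1.10261551e+00,  3.13471396e-01,  1.49847682e+00, -2.04777141e-05,
        1.33100377e+00, -2.23416673e-01]), 'dq': array([ 0.00024784,  0.00039691,  0.00088965,  0.00104062, -0.00121044,
       -0.00012205]), 'tau': array([-8.09455832e-04, -4.12276018e+01, -2.59744513e+01, -2.00084651e-04,
        4.12344365e-03, -2.94915060e-05]), 'eef_pos': array([127.12074219, 509.09552977, 230.70917686]), 'ee_rot': array([ 0.55686563, -0.43543408,  0.55772945,  0.43501229]), 'force': array([-0.20954384, -0.29542934,  0.0196234 ]), 'wrist_torque': array([ 0.01579803, -0.02155108,  0.0067105 ]), 'grip_width': 1.0020965345379478}
scene [[430.02, 0.0, 273.57], [0.0, 430.02, 210.76], [0.0, 0.0, 1.0]] [[-0.6105, -0.5564, 0.5636, 1103.0363], [0.7919, -0.4406, 0.4228, 381.1443], [0.0131, 0.7045, 0.7096, 797.7089], [0.0, 0.0, 0.0, 1.0]] ['intrinsics', 'world_from_camera']
top [[505.22, 0.0, 282.46], [0.0, 505.22, 209.87], [0.0, 0.0, 1.0]] [[-0.0522, 0.9781, -0.2013, 319.0337], [-0.9986, -0.0507, 0.0127, -5.353], [0.0023, 0.2017, 0.9795, 1208.4081], [0.0, 0.0, 0.0, 1.0]] ['intrinsics', 'world_from_camera']
wrist [[365.06, 0.0, 281.0], [0.0, 365.06, 210.08], [0.0, 0.0, 1.0]] [[0.2419, -0.9319, -0.2702, 58.1682], [0.9703, 0.2321, 0.0683, 525.8182], [-0.0009, -0.2787, 0.9604, 373.3648], [0.0, 0.0, 0.0, 1.0]] ['intrinsics', 'world_from_camera']
```

View pics/scene0.png

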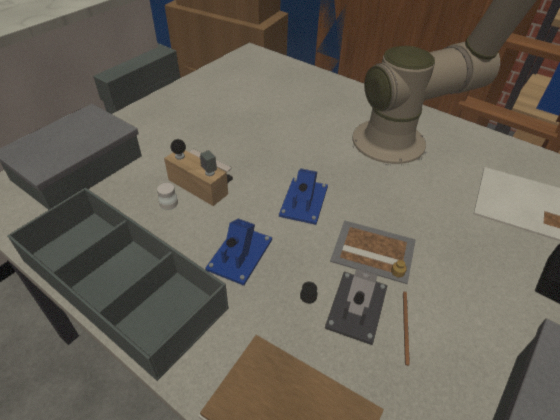

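View pics/top0.png

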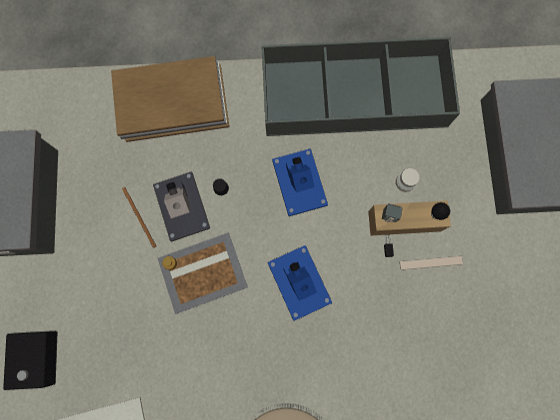

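View pics/wrist0.png

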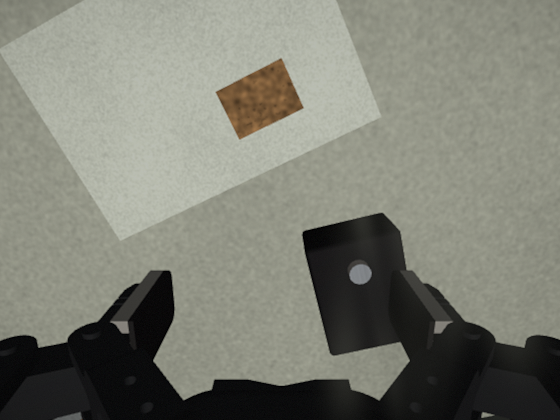

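The top view shows several look-alikes:
- **Lamp candidates:** the box head at top(393,213) and the ball post at top(440,211). I choose the box.
- **Holder candidates:** the grey-footed one at top(178,203), next to the leaf at (203,272), and the two blue-footed ones at (300,182) and (300,283). I choose the grey one.

I'll check both choices in close crops.

```bash
cat > h.py <<'E'
import numpy as np,cv2
from scipy.spatial.transform import Rotation as R
def load(n):
    z=np.load(f"pics/{n}.npz"); return z['p'],z['d'],z['K'],z['T']
def cloud(d,K,T):
    v,u=np.indices(d.shape); x=(u-K[0,2])/K[0,0]*d; y=(v-K[1,2])/K[1,1]*d
    P=np.stack([x,-y,-d,np.ones_like(d)],-1)@T.T
    return P[...,:3]
def proj(P,K,T):
    P=np.atleast_2d(P); c=np.c_[P,np.ones(len(P))]@np.linalg.inv(T).T
    q=np.c_[c[:,0],-c[:,1],-c[:,2]]; q=q@K.T; return q[:,:2]/q[:,2:]
def ray(u,v,K,T):
    x=np.array([(u-K[0,2])/K[0,0],-(v-K[1,2])/K[1,1],-1.]); return T[:3,3],T[:3,:3]@x
def onz(u,v,z,K,T):
    o,r=ray(u,v,K,T); return o+r*(z-o[2])/r[2]
def shot(n,name):
    from rig import capture,calibration
    c=calibration(n); p,d=capture(n)
    np.savez(f"pics/{name}.npz",p=p,d=d,K=c["intrinsics"],T=c["world_from_camera"]); cv2.imwrite(f"pics/{name}.png",p[:,:,::-1])
    return p,d,c["intrinsics"],c["world_from_camera"]
def state():
    from rig import sense,grasp_offset
    s=sense(); w,x,y,z=s['ee_rot']; M=R.from_quat([x,y,z,w]).as_matrix()
    return s,np.array(s['eef_pos']),M
E
python3 - <<'E'
from h import *
p,d,K,T=load("top0"); q,e,K2,T2=load("scene0")
a=cv2.resize(p[150:320,140:260],None,fx=4,fy=3.5*0+4,interpolation=2)[:,:,::-1]
b=cv2.resize(p[160:280,360:480],None,fx=4,fy=4)[:,:,::-1]
c=cv2.resize(q[130:215,150:250],None,fx=4,fy=4)[:,:,::-1]
f=cv2.resize(q[220:350,290:420],None,fx=4,fy=4)[:,:,::-1]
def pad(i,h): return cv2.copyMakeBorder(i,0,h-i.shape[0],0,0,0)
cv2.imwrite("pics/c1.png",cv2.resize(np.hstack([pad(a,680),pad(f,680)]),None,fx=.78,fy=.78))
cv2.imwrite("pics/c2.png",cv2.resize(np.hstack([pad(b,480),pad(c,480)]),None,fx=.9,fy=.9))
P=cloud(d,K,T);Q=cloud(e,K2,T2)
print(P[120:140,260][::10],P[350,200],Q[250,470],Q[120,280], (d==0).mean())
E
```

```text
[[ 8.02720992e+02  2.36504873e+01 -4.61218904e-01]
 [ 7.75776334e+02  2.47946069e+01  9.63434927e-02]] [247.34817219 186.15759878   1.26457674] [282.89140056 359.52232623   2.20935576] [ 119.19800375 -337.22296333   -1.58723538] 0.0038903061224489794
```

View pics/c1.png

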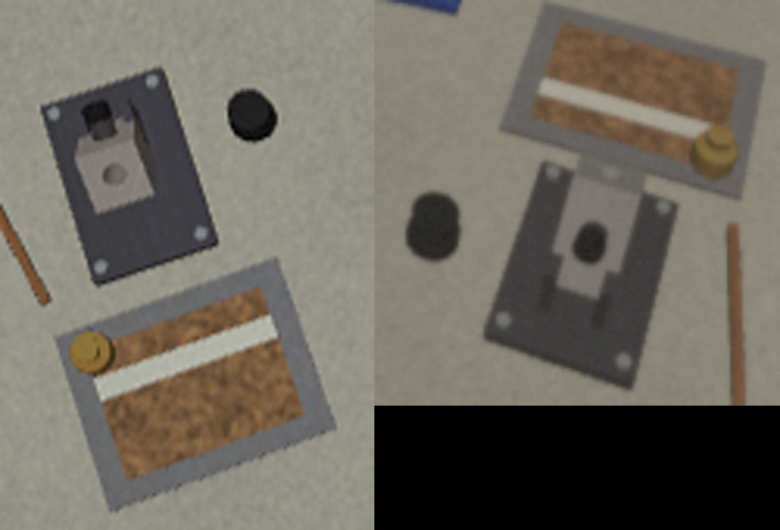

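View pics/c2.png

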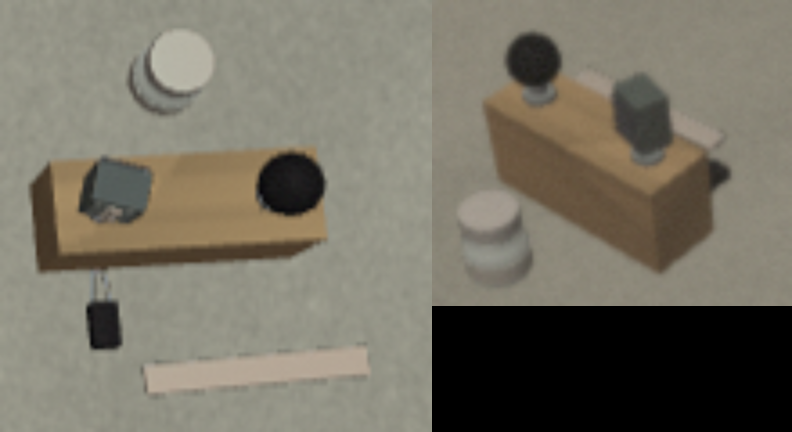

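The crops confirm both choices. The lamp is the grey box on the stand with its LED window towards the robot. The holder on the dark grey foot leans over the leaf. Next come coarse measurements from the two fixed views.

```bash
python3 - <<'E'
from h import *
for n,foot,leaf,head,stand in [("top0",(135,160,225,250),(150,225,255,320),(375,195,410,232),(360,190,460,245)),("scene0",(320,265,395,345),(325,215,420,285),(196,146,222,176),(160,140,235,205))]:
    p,d,K,T=load(n); P=cloud(d,K,T)
    # plane check
    def sub(b,m):
        M=np.zeros(d.shape,bool); x0,y0,x1,y1=b; M[y0:y1,x0:x1]=True; return M&m&(d>0)
    z=P[...,2]
    m=sub(foot,(z>7)&(z<17)); pts=P[m][:,:2].astype(np.float32); r=cv2.minAreaRect(pts); print(n,"foot",r,m.sum(),np.median(P[m][:,2]))
    g=P[sub(leaf,(z>1.5)&(z<9))]
    hsv=cv2.cvtColor(p,cv2.COLOR_RGB2HSV)
    m=sub(foot,(z>25)&(z<130)); print("holder z max",np.percentile(P[m][:,2],[90,99]), P[m].mean(0))
    m=sub(head,(z>125)&(z<190)); r=cv2.minAreaRect(P[m][:,:2].astype(np.float32)); print("head",r,m.sum(),P[m].mean(0),np.percentile(P[m][:,2],[1,50,99]))
    m=sub(stand,(z>70)&(z<82)); r=cv2.minAreaRect(P[m][:,:2].astype(np.float32)); print("stand",r,np.median(P[m][:,2]))
p,d,K,T=load("top0");P=cloud(d,K,T)
for u,v in [(210,270),(165,272),(240,272)]: print(P[v,u])
E
```

```text
top0 foot ((584.6953125, 228.03721618652344), (216.89279174804688, 206.4902801513672), 87.9764633178711) 1933 12.076029238666933
holder z max [ 96.8753769  102.08511686] [595.52612812 206.53552747  72.60792225]
head ((525.1473388671875, -259.1626281738281), (34.389400482177734, 33.18679428100586), 71.99915313720703) 231 [ 523.82201745 -258.19453218  136.59213959] [126.12151366 137.47853968 142.4923958 ]
stand ((524.789306640625, -314.00689697265625), (61.3238639831543, 171.7039337158203), 0.5392335057258606) 78.02067674013028
scene0 foot ((562.1614379882812, 216.34823608398438), (212.2657012939453, 106.16148376464844), 13.30402660369873) 2004 11.60866239995471
holder z max [ 95.65353591 100.55536237] [603.36000376 226.72405815  72.57836796]
head ((526.5966796875, -260.755126953125), (36.729591369628906, 32.4062385559082), 76.36052703857422) 156 [ 528.62274176 -257.45233839  134.94512657] [125.76144876 136.49991478 139.7898564 ]
stand ((525.1893310546875, -316.3433837890625), (62.994590759277344, 172.5417938232422), 0.41691774129867554) 77.7582338614485
[430.0116492 158.7238159   2.0631826]
[430.57182429 264.94835409   4.93290058]
[421.43218564  87.51985465   3.60201184]
```

```bash
cat >> h.py <<'E'
def mv(p,Rm=None,pr=True):
    "units for a move from the current pose to TCP p, rotation Rm"
    s,p0,M=state(); l=M.T@(np.array(p)-p0)/300
    r=np.zeros(3) if Rm is None else R.from_matrix(M.T@Rm).as_rotvec()/0.5
    if pr: print("lin",np.round(l,4),"rot",np.round(r,4),"rows>=",np.round(max(np.linalg.norm(l)*300/41.7,np.linalg.norm(r)*.5/.125),1))
    return l,r
def down(yaw):
    "tool x down, tool z horizontal at yaw"
    z=np.array([np.cos(yaw),np.sin(yaw),0]); x=np.array([0,0,-1.]); return np.c_[x,np.cross(z,x),z]
E
python3 - <<'E'
from h import *
from rig import calibration
s,p,M=state(); print(np.round(M,3)); T=calibration("wrist")["world_from_camera"]
Ct=M.T@(T[:3,3]-p); Rt=M.T@T[:3,:3]; print("cam in tool",Ct,"\n",np.round(Rt,3)); np.savez("cam.npz",C=Ct,R=Rt)
# camera look pt for tool pose: yaw
for yaw in [-0.2,0,-.35, 0.3]:
  Rm=down(yaw)
  # put camera axis through point (590,215,80) with tcp z=300
  r=Rm@Rt@np.array([0,0,-1]); c=Rm@Ct
  for z in [230,300]:
    cz=z+c[2]; t=(80-cz)/r[2]; pt=np.array([590,215,80])-t*r-c; pt[2]=z; print(yaw,np.round(pt)); 
print(np.degrees(np.arctan2(M[1,2],M[0,2])))
E
```

```text
[[-0.    -0.97   0.242]
 [-0.001  0.242  0.97 ]
 [-1.     0.    -0.001]]
cam in tool [-142.54503127   71.0011721    -0.69942625] 
 [[-0.     0.279 -0.96 ]
 [ 0.     0.96   0.279]
 [ 1.    -0.    -0.   ]]
-0.2 [593. 229. 230.]
-0.2 [597. 249. 300.]
0 [591. 229. 230.]
0 [591. 249. 300.]
-0.35 [595. 228. 230.]
-0.35 [602. 247. 300.]
0.3 [586. 229. 230.]
0.3 [580. 248. 300.]
75.97424862586749
```

```bash
python3 - <<'E'
from h import *
z=np.load("cam.npz")
for yaw in [np.radians(76),np.radians(90),np.radians(105)]:
  Rm=down(yaw); r=Rm@z['R']@np.array([0,0,-1]); c=Rm@z['C']
  for h in [230,280]:
    t=(60-h-c[2])/r[2]; pt=np.array([575,215,60])-t*r-c; pt[2]=h; print(yaw,np.round(pt)); mv(pt,Rm)
E
```

```text
1.3264502315156905 [556. 220. 230.]
lin [ 0.0031 -1.6199 -0.5876] rot [-0.0009 -0.0018 -0.0004] rows>= 12.4
1.3264502315156905 [542. 224. 280.]
lin [-0.1635 -1.5715 -0.5879] rot [-0.0009 -0.0018 -0.0004] rows>= 12.1
1.5707963267948966 [555. 216. 230.]
lin [ 0.0031 -1.6214 -0.6036] rot [-0.4896 -0.0017 -0.0006] rows>= 12.4
1.5707963267948966 [541. 216. 280.]
lin [-0.1635 -1.5744 -0.6156] rot [-0.4896 -0.0017 -0.0006] rows>= 12.2
1.8325957145940461 [556. 210. 230.]
lin [ 0.0031 -1.6273 -0.6199] rot [-1.0132e+00 -1.6000e-03 -9.0000e-04] rows>= 12.5
1.8325957145940461 [542. 207. 280.]
lin [-0.1635 -1.5849 -0.6436] rot [-1.0132e+00 -1.6000e-03 -9.0000e-04] rows>= 12.4
```

```bash
python3 -m jog '[{"linear":[-0.08,-0.8,-0.3],"rotation":[-0.25,0,0],"grip":85},{"linear":[-0.08,-0.8,-0.3],"rotation":[-0.25,0,0],"grip":85},{"linear":[-0.08,-0.8,-0.3],"rotation":[-0.25,0,0],"grip":85},{"linear":[-0.08,-0.8,-0.3],"rotation":[-0.25,0,0],"grip":85},{"linear":[-0.08,-0.8,-0.3],"rotation":[-0.25,0,0],"grip":85},{"linear":[-0.08,-0.8,-0.3],"rotation":[-0.25,0,0],"grip":85},{"linear":[-0.08,-0.8,-0.3],"rotation":[-0.25,0,0],"grip":85},{"linear":[-0.08,-0.8,-0.3],"rotation":[-0.25,0,0],"grip":85}]'; python3 -c "
from h import *
mv([541,216,280],down(np.pi/2))"
```

```text
time_s: 0.82
eef_pos: [340.4, 362.1, 254.9]
ee_rot: [0.53, -0.468, 0.53, 0.468]
force: [0.1, 0.3, -0.8]
grip_width: 0.993
lin [-0.0834 -0.7238 -0.4007] rot [-0.2479 -0.0023 -0.0003] rows>= 6.0
```

```bash
python3 -m jog '[{"linear":[-0.08,-0.72,-0.4],"rotation":[-0.25,0,0],"grip":85},{"linear":[-0.08,-0.72,-0.4],"rotation":[-0.25,0,0],"grip":85},{"linear":[-0.08,-0.72,-0.4],"rotation":[-0.25,0,0],"grip":85},{"linear":[-0.08,-0.72,-0.4],"rotation":[-0.25,0,0],"grip":85},{"linear":[-0.08,-0.72,-0.4],"rotation":[-0.25,0,0],"grip":85},{"linear":[-0.08,-0.72,-0.4],"rotation":[-0.25,0,0],"grip":85},{"linear":[-0.08,-0.72,-0.4],"rotation":[-0.25,0,0],"grip":85},{"linear":[-0.08,-0.72,-0.4],"rotation":[-0.25,0,0],"grip":85}]'; python3 -c "
from h import *
shot('wrist','w1'); print(state()[0]['joints'])"
```

```text
time_s: 1.48
eef_pos: [540.5, 216.0, 278.1]
ee_rot: [0.499, -0.5, 0.501, 0.5]
force: [-1.2, 0.8, 0.1]
grip_width: 0.993
[ 1.81569690e-01  4.14738768e-01  1.23288558e+00 -5.60040233e-04
  1.49579792e+00 -1.39021552e+00]
```

View pics/w1.png

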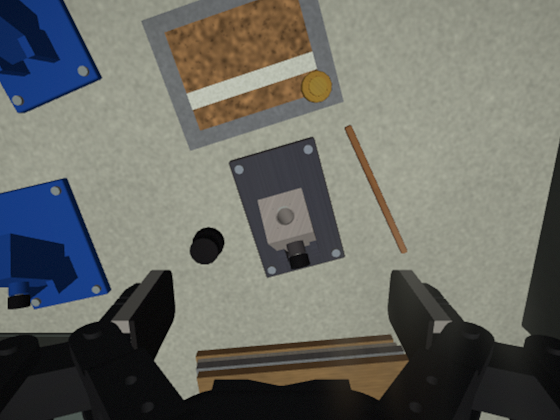

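The wrist view w1 shows the grey foot with its four bolts at (238,168), (308,149), (336,254) and (271,270). The rim is around (286,215) with the bore at (285,216), and the leaf is above it. Next I measure the foot, the rim plane and the bore.

```bash
python3 - <<'E'
from h import *
p,d,K,T=load("w1"); P=cloud(d,K,T); hsv=cv2.cvtColor(p,cv2.COLOR_RGB2HSV); g=cv2.cvtColor(p,cv2.COLOR_RGB2GRAY)
cv2.imwrite("pics/w1c.png",cv2.resize(p[130:290,220:360],None,fx=4,fy=3.7)[:,:,::-1][:600])
print("table z",[np.round(P[v,u],1) for u,v in [(130,150),(420,100),(200,310),(370,320)]])
print("foot z",[np.round(P[v,u],1) for u,v in [(255,175),(300,160),(325,230),(262,250)]])
z=P[...,2]
M=np.zeros(d.shape,bool); M[130:285,222:352]=True
m=M&(z>6)&(z<18)
m=M&(g<85)&(z>-3)&(z<24)|M&(z>20)
m=cv2.morphologyEx(m.astype(np.uint8),cv2.MORPH_CLOSE,np.ones((7,7)))
cs,_=cv2.findContours(m,cv2.RETR_EXTERNAL,cv2.CHAIN_APPROX_NONE); c=max(cs,key=cv2.contourArea)[:,0]
W=np.array([onz(u,v,12,K,T) for u,v in c])[:,:2]
r=cv2.minAreaRect(W.astype(np.float32)); print("foot rect",r)
bx=cv2.boxPoints(r); print(bx)
# bolts
bl=[(238,168),(308,149),(336,254),(271,270)]
B=[]
for u,v in bl:
    w=g[v-6:v+7,u-6:u+7].astype(float); w=np.clip(w-np.percentile(w,60),0,None); yy,xx=np.indices(w.shape)
    B.append((u-6+(xx*w).sum()/w.sum(),v-6+(yy*w).sum()/w.sum()))
Bw=np.array([onz(u,v,13,K,T) for u,v in B]); print(np.round(B,1).tolist(),np.round(Bw,1).tolist(),"c",Bw.mean(0))
for i,j in [(0,3),(1,2),(1,0),(2,3)]: e=Bw[j]-Bw[i]; print(np.linalg.norm(e),np.degrees(np.arctan2(e[1],e[0])))
# rim plane
rm=np.zeros(d.shape,bool); rm[192:240,262:308]=True
rm&=(z>72)&(z<108)&(hsv[...,2]>110); q=P[rm]
for k in range(5):
    c0=q.mean(0); n=np.linalg.svd(q-c0,full_matrices=False)[2][2]; n*=np.sign(n[2]); e=(q-c0)@n; q=q[abs(e)<max(2.5*e.std(),.5)]
print("rim n",n,"tilt",np.degrees(np.arccos(n[2])),"az",np.degrees(np.arctan2(n[1],n[0])),len(q),e.std(),q.mean(0),np.percentile(q[:,2],[1,99]))
# bore
b=((g<110)&(np.hypot(*(np.indices(g.shape)-np.array([217,285])[:,None,None]))<13)).astype(np.uint8)
cs,_=cv2.findContours(b,cv2.RETR_EXTERNAL,cv2.CHAIN_APPROX_NONE); 
for c in cs:
    if len(c)>8:
        el=cv2.fitEllipse(c); o,dr=ray(*el[0],K,T); t=((c0-o)@n)/(dr@n); print("bore",el,o+dr*t,"z90:",onz(*el[0],90,K,T))
E
```

```text
table z [array([5.194e+02, 4.240e+01, 5.000e-01]), array([ 4.647e+02,  3.687e+02, -3.000e-01]), array([725.6, 110. ,   1.7]), array([ 7.417e+02,  3.322e+02, -5.000e-01])]
foot z [array([546.1, 185.8,  12.6]), array([529.1, 236.5,  12.5]), array([612.6, 267.4,  10.9]), array([637.7, 192.3,  11.9])]
foot rect ((585.866943359375, 226.31661987304688), (153.67721557617188, 116.82424926757812), 17.405445098876953)
[[495.07373 259.06934]
 [530.01953 147.59422]
 [676.66016 193.5639 ]
 [641.71436 305.039  ]]
[[238.5, 169.2], [307.7, 149.1], [336.9, 255.3], [271.6, 271.1]] [[539.4, 167.4, 13.0], [516.9, 244.9, 13.0], [644.1, 282.5, 13.0], [665.0, 203.7, 13.0]] c [591.34374094 224.61504278  13.        ]
130.7138082526763 16.121845414635928
132.66632519071206 16.492688770762808
80.65230884936854 -73.82557199282529
81.53252246917481 -75.19640570639969
rim n [-0.4829049  -0.13926478  0.86452772] tilt 30.171179549343634 az -163.91298584952395 1664 0.683996987080733 [570.43702945 218.75664885  90.08239545] [ 79.02086811 101.1805079 ]
bore ((284.74652099609375, 216.3981170654297), (15.198840141296387, 17.20950698852539), 67.82099151611328) [571.18888361 218.80988898  90.50974403] z90: [571.34573545 218.81485639  90.        ]
```

View pics/w1c.png

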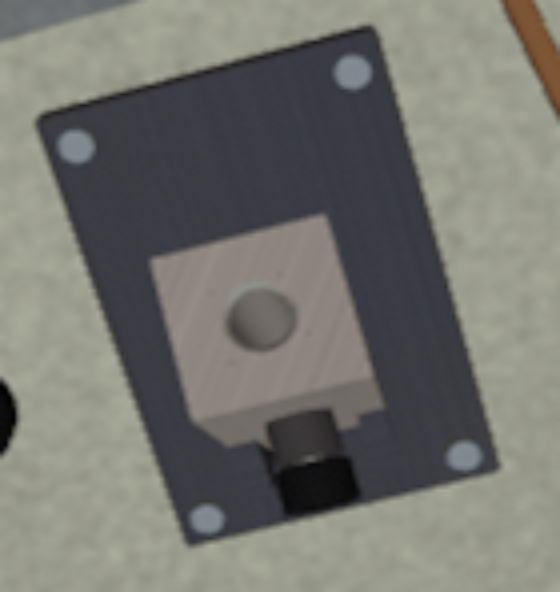

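```bash
python3 - <<'E'
from h import *
n=np.array([-np.sin(np.radians(30))*np.cos(np.radians(16.1)),-np.sin(np.radians(30))*np.sin(np.radians(16.1)),np.cos(np.radians(30))])
p,d,K,T=load("top0"); P=cloud(d,K,T); g=cv2.cvtColor(p,cv2.COLOR_RGB2GRAY)
for X in [[571.3,218.8,90]]: print("proj top",proj(X,K,T))
print(g[198:216,166:190])
z=P[...,2]; hsv=cv2.cvtColor(p,cv2.COLOR_RGB2HSV)
rm=np.zeros(d.shape,bool); rm[192:222,160:196]=True; rm&=(z>72)&(z<108)&(g>110); q=P[rm]
for k in range(5):
    c0=q.mean(0); nn=np.linalg.svd(q-c0,full_matrices=False)[2][2]; nn*=np.sign(nn[2]); e=(q-c0)@nn; q=q[abs(e)<max(2.5*e.std(),.5)]
print(nn,np.degrees(np.arccos(nn[2])),np.degrees(np.arctan2(nn[1],nn[0])),len(q),c0, "rect",cv2.minAreaRect(q[:,:2].astype(np.float32)))
p2,d2,K2,T2=load("scene0"); print("proj scene",proj([571.3,218.8,90],K2,T2))
# w1 rim rect too
p,d,K,T=load("w1"); P=cloud(d,K,T); z=P[...,2]; h=(P-np.array([571.3,218.8,90]))@n
m=np.zeros(d.shape,bool); m[180:260,250:320]=1; m&=(abs(h)<3.5)&(z>70)
q=P[m]; xa=np.array([np.cos(np.radians(30))*np.cos(np.radians(16.1)),np.cos(np.radians(30))*np.sin(np.radians(16.1)),.5]); ya=np.cross(n,xa)
q2=np.c_[(q-[571.3,218.8,90])@xa,(q-[571.3,218.8,90])@ya]; print("rim in holder xy",np.percentile(q2,[1,99],axis=0), cv2.minAreaRect(q2.astype(np.float32)))
E
```

```text
proj top [[176.61154461 205.51623941]]
[[107 105 105 109 113 121 121 123 130 127 127 128 127 126 128 127 129 131
   82  58  58  59  63  65]
 [108 112 120 123 122 127 126 130 128 126 126 128 124 128 126 128 129 128
   93  59  61  61  63  66]
 [122 123 124 126 125 129 127 127 126 127 128 129 126 125 127 126 129 129
  118  56  59  61  61  66]
 [126 124 125 125 126 125 126 127 128 128 129 128 127 125 127 128 129 128
  131  83  58  61  60  63]
 [126 125 127 125 126 127 128 130 130 109 111 111 120 128 128 128 127 128
  130 124  55  59  59  61]
 [127 124 126 124 126 126 129 120  94  89  97 101 105 116 128 130 127 127
  129 138  80  59  59  61]
 [128 125 125 124 127 126 130  95  66  87  98 106 105 104 118 129 126 127
  132 134  92  58  60  59]
 [129 127 124 126 128 128 123  71  73  89 101 107 108 104 108 127 127 127
  132 131 119  56  57  63]
 [109 128 125 126 126 127 119  70  76  92 101 109 108 104 110 129 127 128
  134 130 131  80  56  60]
 [ 96 129 126 127 127 127 125  77  78  92 101 107 107 101 127 127 127 129
  132 128 130 105  57  58]
 [ 77 128 128 127 125 129 129 108  94  92 102 107 1
[... 500 characters left out ...]
126 130 128 128 130 135 132
  108 109  94  73  76  62]
 [ 60  61  62 111 129 126 127 129 125 126 127 127 131 128 132 110 113  93
   75  75  61  61  61  62]
 [ 63  62  62  76 132 127 127 129 127 127 131 129 110 110  94  74  77  58
   60  60  64  64  64  60]]
[-0.47861297 -0.14456672  0.86604278] 29.99800924986459 -163.19287508254766 314 [571.12173734 219.48248837  90.76259659] rect ((571.2349243164062, 219.43080139160156), (38.6923828125, 43.399169921875), 18.509963989257812)
proj scene [[365.85409767 275.54917826]]
rim in holder xy [[-22.27113757 -21.24650268]
 [ 21.32597006  22.00644163]] ((-0.6432094573974609, 0.40224647521972656), (43.98515319824219, 44.50579071044922), 89.93914794921875)
```

```bash
python3 -c "
from h import *
mv([500,-260,250],down(np.pi/2))"
python3 -m jog '[{"linear":[0.04,0.06,-0.8],"rotation":[0,0,0],"grip":85},{"linear":[0.04,0.06,-0.8],"rotation":[0,0,0],"grip":85},{"linear":[0.04,0.06,-0.8],"rotation":[0,0,0],"grip":85},{"linear":[0.04,0.06,-0.8],"rotation":[0,0,0],"grip":85},{"linear":[0.04,0.06,-0.8],"rotation":[0,0,0],"grip":85},{"linear":[0.04,0.06,-0.8],"rotation":[0,0,0],"grip":85},{"linear":[0.04,0.06,-0.8],"rotation":[0,0,0],"grip":85}]'
python3 -c "
from h import *
mv([500,-260,250],down(np.pi/2))"
```

```text
lin [ 0.0959  0.1328 -1.5902] rot [ 0.0021 -0.0018 -0.0034] rows>= 11.5
time_s: 2.12
eef_pos: [520.4, -25.4, 266.2]
ee_rot: [0.499, -0.499, 0.501, 0.5]
force: [0.2, 0.4, -0.8]
grip_width: 0.995
lin [ 0.0554  0.0666 -0.7821] rot [-0.0033 -0.0032 -0.0053] rows>= 5.7
```

```bash

python3 -m jog '[{"linear":[0.055,0.067,-0.78],"rotation":[0,0,0],"grip":85},{"linear":[0.055,0.067,-0.78],"rotation":[0,0,0],"grip":85},{"linear":[0.055,0.067,-0.78],"rotation":[0,0,0],"grip":85},{"linear":[0.055,0.067,-0.78],"rotation":[0,0,0],"grip":85},{"linear":[0.055,0.067,-0.78],"rotation":[0,0,0],"grip":85},{"linear":[0.055,0.067,-0.78],"rotation":[0,0,0],"grip":85},{"linear":[0.055,0.067,-0.78],"rotation":[0,0,0],"grip":85},{"linear":[0.055,0.067,-0.78],"rotation":[0,0,0],"grip":85}]'
python3 -c "
from h import *
p,d,K,T=shot('wrist','w2'); q=proj([525,-260,138],K,T)[0].astype(int); print(q)
cv2.imwrite('pics/w2c.png',cv2.resize(p[max(0,q[1]-75):q[1]+75,q[0]-95:q[0]+95],None,fx=4,fy=4)[:,:,::-1])"
```

```text
time_s: 2.78
eef_pos: [500.1, -258.1, 249.8]
ee_rot: [0.499, -0.499, 0.501, 0.5]
force: [0.1, 0.2, 0.6]
grip_width: 0.993
[279 239]
```

View pics/w2c.png

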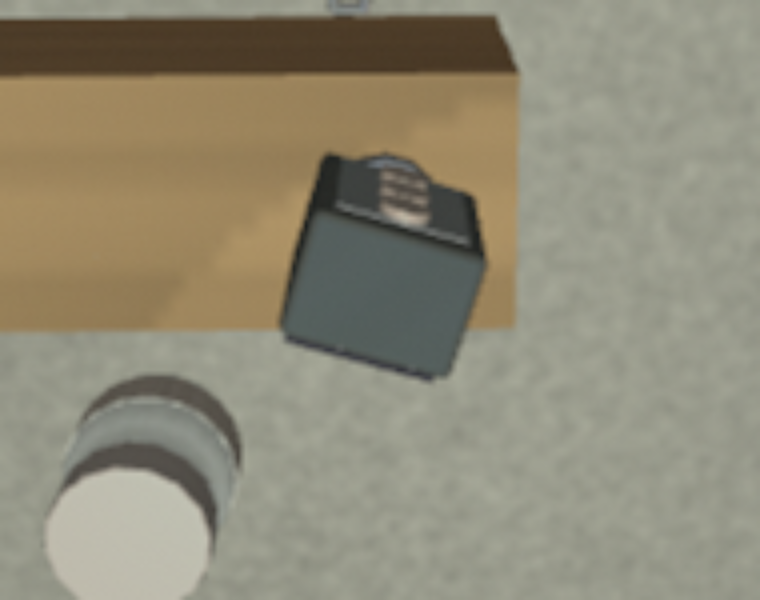

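View pics/w2.png

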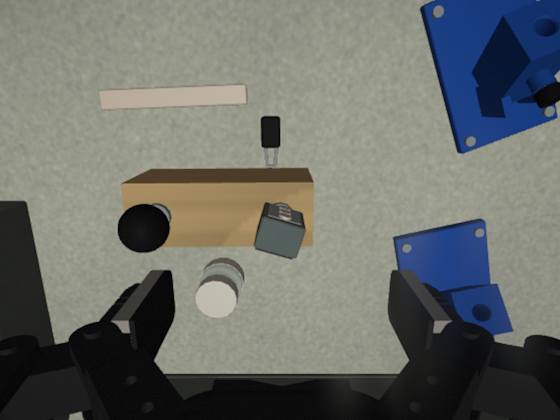

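```bash
python3 - <<'E'
from h import *
p,d,K,T=load("w2"); P=cloud(d,K,T); z=P[...,2]; g=cv2.cvtColor(p,cv2.COLOR_RGB2GRAY)
M=np.zeros(d.shape,bool); M[195:265,248:312]=1
for lo in (133,135):
    m=M&(z>lo)&(z<144); print(np.median(z[m]),m.sum()); q=P[m]
    r=cv2.minAreaRect(q[:,:2].astype(np.float32)); print("depth rect",r)
# image contour of top face by brightness
print(g[240,250:310])
b=(M&(z>128)&(g>62)).astype(np.uint8); b=cv2.morphologyEx(b,cv2.MORPH_OPEN,np.ones((3,3)))
cs,_=cv2.findContours(b,cv2.RETR_EXTERNAL,cv2.CHAIN_APPROX_NONE); c=max(cs,key=cv2.contourArea)[:,0]
W=np.array([onz(u,v,138,K,T) for u,v in c])[:,:2]; r=cv2.minAreaRect(W.astype(np.float32)); print("contour rect",r,cv2.boxPoints(r).tolist())
# stand rect
m=(z>74)&(z<82); m[:160]=0; m[260:]=0; m[:,:115]=0;m[:,330:]=0
r=cv2.minAreaRect(P[m][:,:2].astype(np.float32)); print("stand",r,np.median(z[m]))
E
```

```text
137.8810002667425 1552
depth rect ((523.3990478515625, -259.5844421386719), (33.93386459350586, 27.437145233154297), 72.65734100341797)
137.91947295949572 1491
depth rect ((524.0685424804688, -259.75921630859375), (33.76564407348633, 26.244644165039062), 73.030029296875)
[137 137 138 141 106  59  79  89  92  93  93  92  92  93  92  91  92  93
  91  91  92  91  91  92  92  91  90  90  90  91  91  92  91  91  91  91
  91  91  91  92  91  91  91  92  92  93  92  92  92  93  88  82 101 126
 134 133 133 133 133 133]
contour rect ((524.5028076171875, -260.0671691894531), (33.56382369995117, 26.6590633392334), 73.2531967163086) [[506.90301513671875, -272.2965087890625], [532.4314575195312, -279.9781494140625], [542.1026000976562, -247.83782958984375], [516.5741577148438, -240.15618896484375]]
stand ((524.795166015625, -314.856689453125), (60.62427520751953, 170.36495971679688), 0.42650726437568665) 78.0260205805049
```

```bash
python3 -c "
from h import *
mv([524.3,-259.9,170],down(np.radians(73)));mv([524.3,-259.9,96],down(np.radians(73)))"
```

```text
lin [ 0.2668 -0.0807 -0.0084] rot [ 0.5933 -0.0023 -0.0052] rows>= 2.4
lin [ 0.5135 -0.0814 -0.0082] rot [ 0.5933 -0.0023 -0.0052] rows>= 3.7
```

```bash
python3 -m jog '[{"linear":[0.1,-0.08,-0.008],"rotation":[0.25,0,0],"grip":85},{"linear":[0.2,-0.081,-0.008],"rotation":[0.5,0,-0.005],"grip":85},{"linear":[0.267,-0.081,-0.008],"rotation":[0.593,-0.002,-0.005],"grip":85},{"linear":[0.267,-0.081,-0.008],"rotation":[0.593,-0.002,-0.005],"grip":85},{"linear":[0.35,-0.081,-0.008],"rotation":[0.593,-0.002,-0.005],"grip":85},{"linear":[0.43,-0.081,-0.008],"rotation":[0.593,-0.002,-0.005],"grip":85},{"linear":[0.48,-0.081,-0.008],"rotation":[0.593,-0.002,-0.005],"grip":85},{"linear":[0.513,-0.081,-0.008],"rotation":[0.593,-0.002,-0.005],"grip":85},{"linear":[0.513,-0.081,-0.008],"rotation":[0.593,-0.002,-0.005],"grip":85},{"linear":[0.513,-0.081,-0.008],"rotation":[0.593,-0.002,-0.005],"grip":85}]' 40
python3 -c "
from h import *
mv([524.3,-259.9,96],down(np.radians(73)))
p,d,K,T=shot('wrist','w3')"
```

```text
time_s: 3.67
eef_pos: [524.9, -259.3, 97.5]
ee_rot: [0.568, -0.422, 0.568, 0.421]
force: [0.0, 0.2, -0.2]
grip_width: 0.996
lin [ 0.0052  0.0014 -0.0024] rot [ 0.0041 -0.0013  0.0029] rows>= 0.0
```

View pics/w3.png

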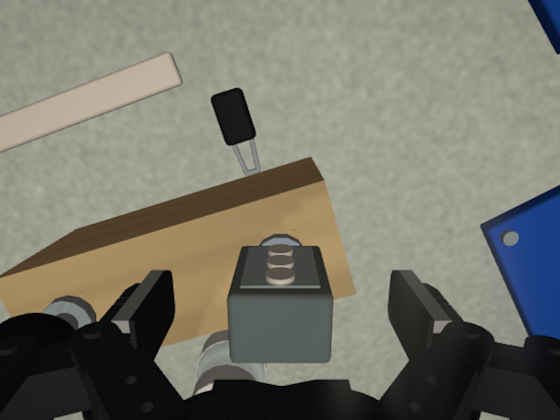

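The view w3 shows the head, spanning about (230–332, 245–362), square and centred between the fingers. I close on it.

```bash
python3 -m jog '[{"linear":[0.005,0.001,-0.002],"rotation":[0,0,0],"grip":20},{"linear":[0.005,0.001,-0.002],"rotation":[0,0,0],"grip":20},{"linear":[0.005,0.001,-0.002],"rotation":[0,0,0],"grip":20},{"linear":[0.005,0.001,-0.002],"rotation":[0,0,0],"grip":20},{"linear":[0.005,0.001,-0.002],"rotation":[0,0,0],"grip":20},{"linear":[0.005,0.001,-0.002],"rotation":[0,0,0],"grip":20},{"linear":[0.005,0.001,-0.002],"rotation":[0,0,0],"grip":20},{"linear":[0.005,0.001,-0.002],"rotation":[0,0,0],"grip":20}]' 80
python3 -c "
from h import *
s,p,M=state();print(p,np.degrees(np.arctan2(M[1,2],M[0,2])),s['grip_width']*85,s['joints'])
p,d,K,T=shot('wrist','w4')"
```

```text
time_s: 4.38
eef_pos: [524.8, -260.4, 96.9]
ee_rot: [0.568, -0.422, 0.568, 0.42]
force: [-1.0, 0.9, 5.8]
grip_width: 0.387
[ 524.79967572 -260.36467416   96.94432319] 73.09085674742528 32.86986637444551 [-6.60333594e-01  5.74120419e-01  1.47499850e+00 -1.36998811e-04
  1.08902170e+00 -1.93594857e+00]
```

```bash
python3 -m jog '[{"linear":[-0.03,0,0],"rotation":[0,0,0],"grip":20},{"linear":[-0.08,0,0],"rotation":[0,0,0],"grip":20},{"linear":[-0.14,0,0],"rotation":[0,0,0],"grip":20},{"linear":[-0.2,0,0],"rotation":[0,0,0],"grip":20},{"linear":[-0.27,0,0],"rotation":[0,0,0],"grip":20},{"linear":[-0.35,0,0],"rotation":[0,0,0],"grip":20},{"linear":[-0.43,0,0],"rotation":[0,0,0],"grip":20},{"linear":[-0.51,0,0],"rotation":[0,0,0],"grip":20},{"linear":[-0.58,0,0],"rotation":[0,0,0],"grip":20},{"linear":[-0.63,0,0],"rotation":[0,0,0],"grip":20},{"linear":[-0.65,0,0],"rotation":[0,0,0],"grip":20},{"linear":[-0.65,0,0],"rotation":[0,0,0],"grip":20}]' 80
python3 -c "
from h import *
p,d,K,T=shot('wrist','w5')"
```

```text
time_s: 5.43
eef_pos: [524.4, -260.0, 293.0]
ee_rot: [0.569, -0.423, 0.568, 0.419]
force: [0.2, -0.3, -0.9]
grip_width: 0.39
```

View pics/w5.png

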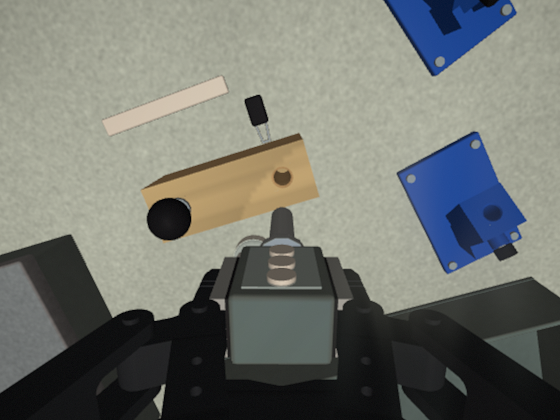

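w5 shows the lamp drawn out and held square, with the rod's end at about (283,210) and the ball post undisturbed. Next I measure the rod in the tool frame.

```bash
python3 - <<'E'
from h import *
z=np.load("cam.npz")
p,d,K,T0=load("w5"); T=np.eye(4); T[:3,:3]=z['R']; T[:3,3]=z['C']  # tool frame
P=cloud(d,K,T)
# head top and window faces in tool frame
def st(b): 
    x0,y0,x1,y1=b; q=P[y0:y1,x0:x1].reshape(-1,3); q=q[np.isfinite(q).all(1)]; return np.round(np.median(q,0),1),np.round(q.std(0),1)
print("top face",st((240,300,322,350)),"window",st((305,258,318,280)))
q=P[300:350,240:322].reshape(-1,3); c=q.mean(0); print("top normal",np.linalg.svd(q-c,full_matrices=False)[2][2])
# rod pixels
for v in range(204,240,4):
    row=P[v]; dd=d[v,255:312]; m=(dd<430)&(dd>0); u=np.where(m)[0]+255
    if len(u): 
        uc=(u[0]+u[-1])/2; print(v,u[0],u[-1],np.round(np.median(P[v,u[len(u)//3]:u[2*len(u)//3+1]],0),1))
# predicted projections, nominal tool frame: tip center, (x=+89, 0,0); with radius
for X in [[88.9,0,0],[88.9,3.5,0],[82.9,7,0],[82.9,0,7],[82.9,0,-7],[41,0,7],[41,0,-7]]: print(X,np.round(proj(X,K,T)[0],1))
cv2.imwrite("pics/w5c.png",cv2.resize(p[190:290,225:345],None,fx=6,fy=6)[:,:,::-1])
E
```

```text
top face (array([-41. ,   3.6,  -0.7]), array([7.4, 7.2, 7.5])) window (array([-22.5,  14.2,  10.1]), array([15.1,  6.7,  1.9]))
top normal [-0.69055798 -0.72327338 -0.00230062]
204 255 295 [215.2 -26.5  -6.7]
208 255 286 [215.4 -30.8 -11.3]
212 255 291 [80.6  4.9 -5.4]
216 272 292 [63.9  7.4  0.3]
220 272 293 [56.   7.4  0.2]
224 271 293 [48.9  7.4 -0.1]
228 271 293 [41.8  7.5 -0.1]
232 270 294 [35.3  7.5 -0.1]
236 270 294 [15.5 12.7 -0.2]
[88.9, 0, 0] [281.9 215.5]
[88.9, 3.5, 0] [281.9 210.5]
[82.9, 7, 0] [282.  207.8]
[82.9, 0, 7] [292.8 218.3]
[82.9, 0, -7] [271.2 218.2]
[41, 0, 7] [295.2 241.7]
[41, 0, -7] [269.1 241.7]
```

View pics/w5c.png

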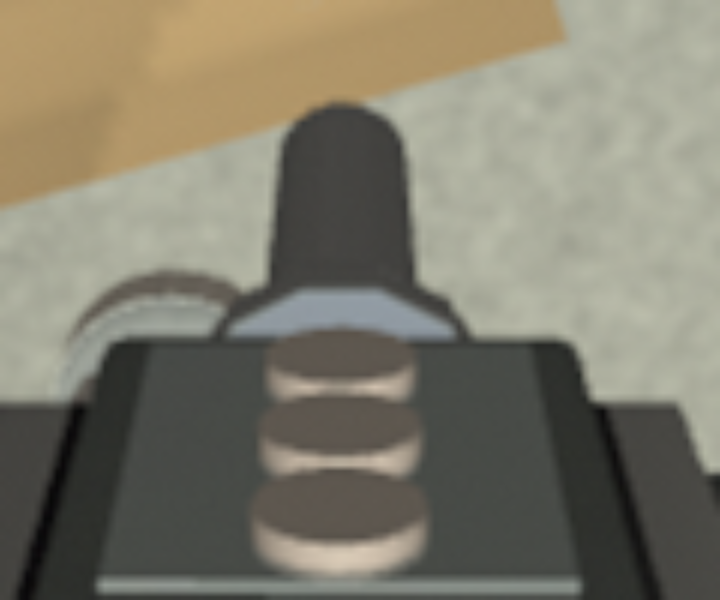

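```bash
cat >> h.py <<'E'
AZ=np.radians(16.2); TI=np.radians(30); O=np.array([571.2,218.9,90.])
Zh=np.array([-np.sin(TI)*np.cos(AZ),-np.sin(TI)*np.sin(AZ),np.cos(TI)])
Xh=np.array([np.cos(TI)*np.cos(AZ),np.cos(TI)*np.sin(AZ),np.sin(TI)]); Yh=np.cross(Zh,Xh)
RG=np.c_[-Zh,-Xh,Yh]
def goal(gap,off=(0.4,0.)):
    "TCP with the rod tip gap mm above the mouth (gap=-70 home); off= rod axis in tool y,z"
    return O+(88.9+gap)*Zh+off[0]*Xh-off[1]*Yh
E
python3 -c "
from h import *
s,p,M=state(); d=R.from_matrix(M.T@RG).as_rotvec(); print(np.degrees(np.linalg.norm(d)))
H=M@R.from_rotvec(d/2).as_matrix()
mv([500,-40,310],H); mv(goal(80),RG); print(goal(80),goal(10))
"
```

```text
44.3049248129987
lin [-0.063   0.2901  0.6777] rot [-0.5639 -0.1531 -0.5065] rows>= 5.3
lin [0.1805 0.5495 1.4196] rot [-1.1278 -0.3062 -1.013 ] rows>= 11.0
[490.43585374 195.43584645 236.4716907 ] [524.04613273 205.20053516 175.84991243]
```

```bash
python3 -m jog '[{"linear":[-0.02,0.03,0.07],"rotation":[-0.06,-0.02,-0.05],"grip":20},{"linear":[-0.05,0.08,0.18],"rotation":[-0.15,-0.04,-0.13],"grip":20},{"linear":[-0.06,0.13,0.3],"rotation":[-0.25,-0.07,-0.23],"grip":20},{"linear":[-0.06,0.18,0.42],"rotation":[-0.36,-0.1,-0.33],"grip":20},{"linear":[-0.06,0.23,0.54],"rotation":[-0.46,-0.12,-0.42],"grip":20},{"linear":[-0.06,0.27,0.63],"rotation":[-0.52,-0.14,-0.47],"grip":20},{"linear":[-0.06,0.29,0.68],"rotation":[-0.56,-0.15,-0.5],"grip":20}]' 80
python3 -c "
from h import *
mv(goal(80),RG)"
```

```text
time_s: 6.07
eef_pos: [498.6, -36.2, 307.8]
ee_rot: [0.572, -0.548, 0.424, 0.438]
force: [0.8, -0.0, -2.2]
grip_width: 0.393
lin [0.2504 0.0985 0.7624] rot [-0.5625 -0.1495 -0.5153] rows>= 5.8
```

```bash
python3 -m jog '[{"linear":[0.02,0.01,0.08],"rotation":[-0.06,-0.02,-0.05],"grip":20},{"linear":[0.06,0.03,0.2],"rotation":[-0.15,-0.04,-0.13],"grip":20},{"linear":[0.1,0.04,0.33],"rotation":[-0.25,-0.07,-0.23],"grip":20},{"linear":[0.15,0.06,0.46],"rotation":[-0.36,-0.1,-0.33],"grip":20},{"linear":[0.19,0.08,0.59],"rotation":[-0.46,-0.12,-0.42],"grip":20},{"linear":[0.23,0.09,0.69],"rotation":[-0.52,-0.14,-0.47],"grip":20},{"linear":[0.25,0.098,0.75],"rotation":[-0.55,-0.15,-0.5],"grip":20},{"linear":[0.25,0.098,0.762],"rotation":[-0.562,-0.15,-0.515],"grip":20},{"linear":[0.25,0.098,0.762],"rotation":[-0.562,-0.15,-0.515],"grip":20},{"linear":[0.25,0.098,0.762],"rotation":[-0.562,-0.15,-0.515],"grip":20}]' 80
python3 -c "
from h import *
mv(goal(80),RG); mv(goal(15),RG)
shot('wrist','w6')"
```

```text
time_s: 6.9
eef_pos: [490.5, 194.7, 236.3]
ee_rot: [-0.556, 0.656, -0.264, -0.437]
force: [0.3, -0.7, -2.2]
grip_width: 0.392
lin [-0.0002 -0.0007  0.0024] rot [-0.0013 -0.0002 -0.0026] rows>= 0.0
lin [ 0.2164 -0.001   0.0024] rot [-0.0013 -0.0002 -0.0026] rows>= 1.6
```

View pics/w6.png

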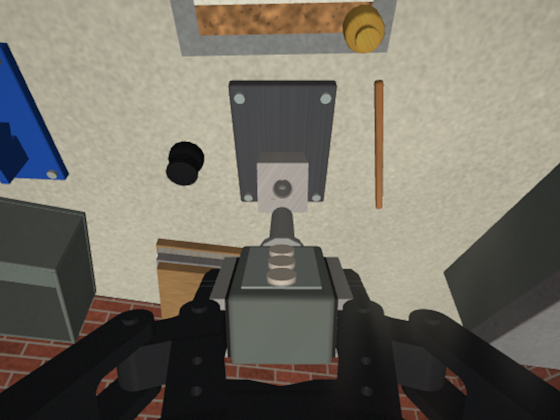

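w6 shows the holder square below the rod, with the rim around (258–308, 160–212), the bore at (283,188) and the rod's tip at (282,209). I check the rod's alignment with the bore within this one image.

```bash
cat > al.py <<'E'
from h import *
import sys
def al(n,x,box):
    z=np.load("cam.npz"); p,d,K,_=load(n); T=np.eye(4); T[:3,:3]=z['R']; T[:3,3]=z['C']
    P=cloud(d,K,T); g=cv2.cvtColor(p,cv2.COLOR_RGB2GRAY)
    x0,y0,x1,y1=box; sub=g[y0:y1,x0:x1]; med=np.median(sub)
    b=(sub<med-12).astype(np.uint8); cs,_=cv2.findContours(b,cv2.RETR_EXTERNAL,cv2.CHAIN_APPROX_NONE)
    for c in cs:
        if cv2.contourArea(c)>20:
            el=cv2.fitEllipse(c); uv=np.array(el[0])+[x0,y0]
            o,r=ray(*uv,K,T); X=o+r*(x-o[0])/r[0]; print("bore px",uv,el[1],"tool",np.round(X,2))
    print("expected",proj([x,.4,0],K,T))
    return p,P,K,T,g
E
python3 - <<'E'
from al import *
p,P,K,T,g=al("w6",168.9,(265,172,302,206))
q=P[165:203,262:304].reshape(-1,3); q=q[abs(q[:,0]-168.9)<6]; 
for k in range(4):
    c=q.mean(0); n=np.linalg.svd(q-c,full_matrices=False)[2][2]; n*=np.sign(n[0]); e=(q-c)@n; q=q[abs(e)<2.5*e.std()+.2]
print("rim plane n",n,"x at axis",c[0]-(n[1]*(.4-c[1])+n[2]*(0-c[2]))/n[0],len(q),e.std())
# edges of rim by columns brightness at rows
cv2.imwrite("pics/w6c.png",cv2.resize(p[145:245,225:345],None,fx=6,fy=6)[:,:,::-1])
E
```

```text
bore px [282.06372643 188.50437164] (19.055727005004883, 20.015758514404297) tool [1.689e+02 1.500e-01 3.200e-01]
expected [[281.6976083  188.22075484]]
rim plane n [9.99993457e-01 3.60986256e-03 2.32652136e-04] x at axis 168.43276385826564 1348 0.7297550455646316
```

View pics/w6c.png

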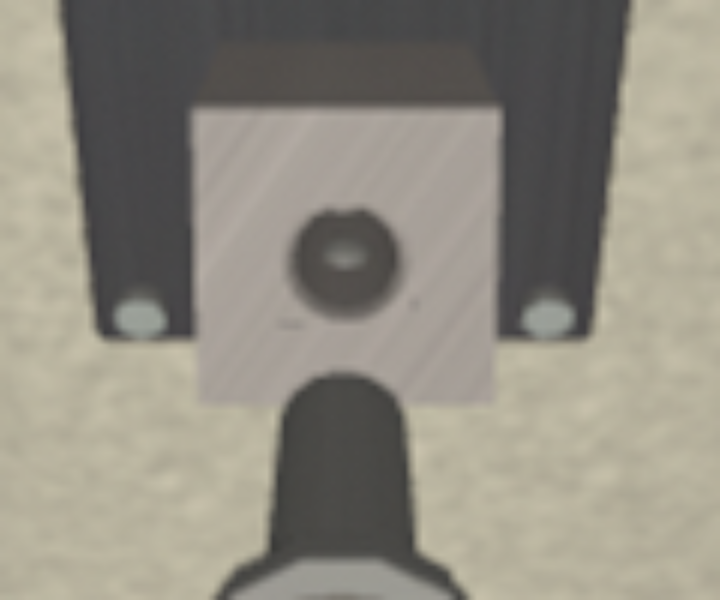

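```bash
python3 -m jog '[{"linear":[0.06,-0.001,0.001],"rotation":[0,0,-0.002],"grip":20},{"linear":[0.12,-0.001,0.001],"rotation":[0,0,-0.002],"grip":20},{"linear":[0.18,-0.001,0.001],"rotation":[0,0,-0.002],"grip":20},{"linear":[0.22,-0.001,0.001],"rotation":[0,0,-0.002],"grip":20},{"linear":[0.22,-0.001,0.001],"rotation":[0,0,-0.002],"grip":20},{"linear":[0.22,-0.001,0.001],"rotation":[0,0,-0.002],"grip":20}]' 80
python3 - <<'E'
from al import *
s,p0,M=state(); print("gap", (p0-O)@Zh-88.9,"lat y,z(tool)",-(p0-O)@Xh,(p0-O)@Yh)
p,d,K,T=shot('wrist','w7')
cv2.imwrite("pics/w7c.png",cv2.resize(p[145:245,225:345],None,fx=6,fy=6)[:,:,::-1])
mv(goal(-10),RG)
E
```

```text
time_s: 7.45
eef_pos: [522.9, 202.9, 179.7]
ee_rot: [-0.557, 0.656, -0.265, -0.436]
force: [-0.8, -0.0, -2.0]
grip_width: 0.391
gap 14.177569800141498 lat y,z(tool) -0.820349460594592 -1.8976276589776582
lin [0.0824 0.0029 0.0058] rot [-0.0049 -0.0026  0.0021] rows>= 0.6
```

View pics/w7c.png

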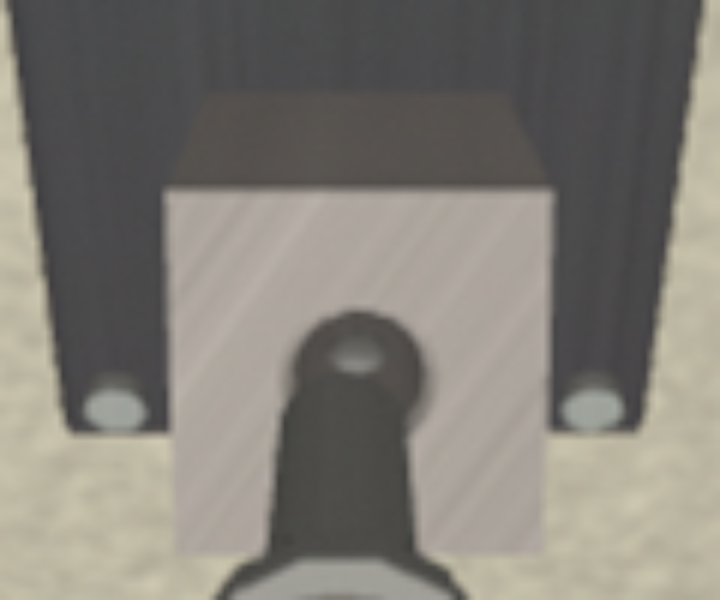

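```bash
python3 - <<'E'
from h import *
from rig import calibration
z=np.load("cam.npz"); p,d,K,_=load("w7"); T=np.eye(4); T[:3,:3]=z['R']; T[:3,3]=z['C']
for X in [[103,.4,0],[103,8.15,0],[103,.4,7.75],[103,.4,-7.75],[103,22.4,0],[103,22.4,22],[103,22.4,-22]]: print(X,proj(X,K,T)[0])
g=cv2.cvtColor(p,cv2.COLOR_RGB2GRAY); print(g[206,268:302]); print(g[203,268:302]);print(g[190:212,285]); print(g[180:200,270].tolist()); print(g[190,248:258],g[190,312:322])
print(g[215,262:302])
for k in range(2):
    s,p0,M=state(); print("gap", (p0-O)@Zh-88.9,"lat y,z(tool)",-(p0-O)@Xh,(p0-O)@Yh, s['force'])
C=calibration("wrist")["world_from_camera"]; print(M.T@(C[:3,3]-p0)-z['C'])
E
```

```text
[103, 0.4, 0] [281.88821177 209.07516487]
[103, 8.15, 0] [281.90075139 198.34194025]
[103, 0.4, 7.75] [292.96164253 209.07931194]
[103, 0.4, -7.75] [270.81457493 209.07101772]
[103, 22.4, 0] [281.92437561 178.12091539]
[103, 22.4, 22] [314.13174313 178.13381505]
[103, 22.4, -22] [249.71526456 178.10801503]
[167 167 170 160 143 116  80  76  78  79  81  80  84 101 121 127 131 129
 118 104  87  80  81  79  78  77  71  96 131 150 162 166 165 167]
[168 166 167 168 159 148 118  77  77  79  78  81  89  97 103 103 104 102
 101  97  89  81  80  80  78  73  87 130 153 161 166 166 165 164]
[167 166 164 165 166 171 144  83  80  80  81  89  95 102 114 132 129  95
  74  76  76  76]
[167, 166, 169, 169, 170, 171, 173, 176, 176, 175, 171, 169, 168, 169, 168, 168, 167, 167, 168, 168]
[ 73  73  74  71  98 148 173 170 164 161] [165 166 168 173 143  84  74  76  74  75]
[167 168 170 170 169 168 166 165 171 133  64  70  73  74  75  75  76  77
  78  76  77  77  77  76  76  75  74  73  73  71  88 110 126 150 167 172
 171 168 165 164]
gap 14.723760537838075 lat y,z(tool) -1.244395386834583 -1.7003266730855433 [ 0.06349897  0.10595574 -1.80528759]
gap 14.723760537838075 lat y,z(tool) -1.244395386834583 -1.7003266730855433 [ 0.06349897  0.10595574 -1.80528759]
[-0.24559544  0.28869114  0.18157718]
```

```bash
python3 -m jog '[{"linear":[0.01,0.0033,0.0057],"rotation":[0,0,0],"grip":20},{"linear":[0.02,0.0033,0.0057],"rotation":[0,0,0],"grip":20},{"linear":[0.02,0.0033,0.0057],"rotation":[0,0,0],"grip":20},{"linear":[0.02,0.0033,0.0057],"rotation":[0,0,0],"grip":20}]' 80
cat > chk.py <<'E'
from h import *
import sys
s,p0,M=state(); print("gap", (p0-O)@Zh-88.9,"lat y,z(tool)",-(p0-O)@Xh,(p0-O)@Yh,"force in holder axes x,y,z",np.round(np.c_[Xh,Yh,Zh].T@s['force'],1),"ang err",np.round(R.from_matrix(M.T@RG).as_rotvec(),4),s['time_s'],s['grip_width'])
if len(sys.argv)>1:
    n=sys.argv[1]; p,d,K,_=shot('wrist',n)
    cv2.imwrite(f"pics/{n}c.png",cv2.resize(p[145:245,225:345],None,fx=6,fy=6)[:,:,::-1])
    z=np.load("cam.npz"); T=np.eye(4); T[:3,:3]=z['R']; T[:3,3]=z['C']; x=88.9+(p0-O)@Zh-88.9
    print("exp: far edge L,C,R", *[proj([x,22.4,k],K,T)[0].round(1) for k in (-22,0,22)],"bore top",proj([x,8.15,0],K,T)[0].round(1))
    g=cv2.cvtColor(p,cv2.COLOR_RGB2GRAY).astype(int)
    for v in (190,195):
        e=np.diff(g[v]); l=235+np.argmax(e[235:270]); r=295+np.argmin(e[295:335]); print(v,"edges",l+.5+.5,r+.5+.5,(l+r)/2+1)
    e=np.diff(g[:,262]); print("far edge row",160+np.argmax(e[160:200])+1)
mv(goal(-12),RG)
E
python3 chk.py w8
```

```text
time_s: 7.83
eef_pos: [524.5, 205.4, 174.9]
ee_rot: [-0.557, 0.656, -0.264, -0.435]
force: [-0.3, 0.3, -2.7]
grip_width: 0.388
gap 8.892221518615429 lat y,z(tool) -0.33108078212771375 0.023679266358128004 force in holder axes x,y,z [-1.6  0.4 -2.2] ang err [-0.0023 -0.0013  0.0013] 7.8333 0.38810921552290806
exp: far edge L,C,R [249.1 179.6] [281.9 179.6] [314.8 179.7] bore top [281.9 200.2]
190 edges 249.0 315.0 282.0
195 edges 249.0 315.0 282.0
far edge row 179
lin [ 0.0697 -0.      0.    ] rot [-0.0048 -0.0026  0.0027] rows>= 0.5
```

View pics/w8c.png

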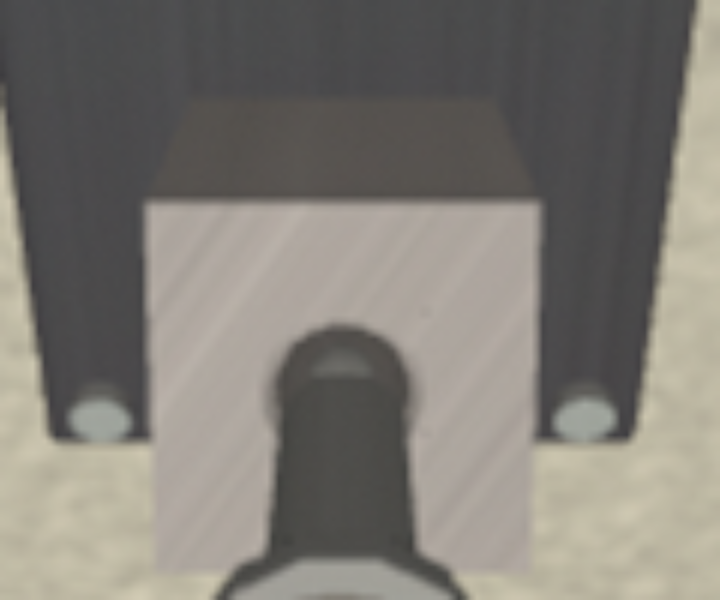

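w8 shows the rod's tip over the bore. The rim edges are at columns 249 and 315 (centre 282.0, against 281.9 for the rod axis), and the far edge is at row 179, where 179.6 was expected. I insert in small steps and watch the force.

```bash
python3 -m jog '[{"linear":[0.012,0,0],"rotation":[0,0,0],"grip":20},{"linear":[0.024,0,0],"rotation":[0,0,0],"grip":20},{"linear":[0.036,0,0],"rotation":[0,0,0],"grip":20},{"linear":[0.048,0,0],"rotation":[0,0,0],"grip":20},{"linear":[0.06,0,0],"rotation":[0,0,0],"grip":20},{"linear":[0.07,0,0],"rotation":[0,0,0],"grip":20},{"linear":[0.07,0,0],"rotation":[0,0,0],"grip":20}]' 80
python3 chk.py w9
```

```text
time_s: 8.47
eef_pos: [534.7, 208.3, 156.0]
ee_rot: [-0.557, 0.656, -0.264, -0.436]
force: [-0.9, 0.2, -2.6]
grip_width: 0.385
gap -12.750854473529841 lat y,z(tool) -0.02692148682895379 0.017127534521911514 force in holder axes x,y,z [-2.   0.5 -1.8] ang err [-0.0024 -0.0012  0.0003] 8.4667 0.3852996545162087
exp: far edge L,C,R [246.1 186.7] [282.  186.7] [318.  186.7] bore top [282. 209.]
190 edges 246.0 318.0 282.0
195 edges 246.0 318.0 282.0
far edge row 186
lin [-0.0016 -0.0008 -0.0001] rot [-0.0047 -0.0024  0.0012] rows>= 0.0
```

View pics/w9c.png

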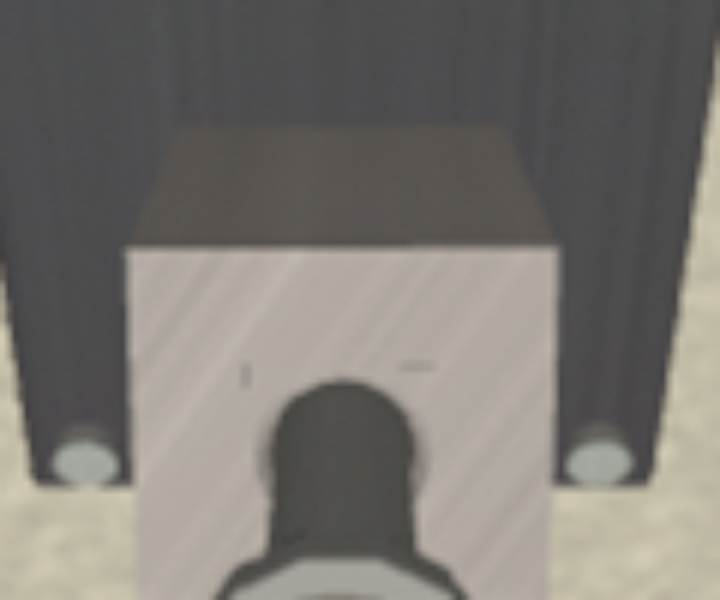

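The rod is inside the bore and no side force shows, so I go on.

```bash
python3 -m jog '[{"linear":[0.012,0,0],"rotation":[0,0,0],"grip":20},{"linear":[0.024,0,0],"rotation":[0,0,0],"grip":20},{"linear":[0.036,0,0],"rotation":[0,0,0],"grip":20},{"linear":[0.048,0,0],"rotation":[0,0,0],"grip":20},{"linear":[0.056,0,0],"rotation":[0,0,0],"grip":20},{"linear":[0.056,0,0],"rotation":[0,0,0],"grip":20}]' 80
python3 chk.py
```

```text
time_s: 9.02
eef_pos: [542.7, 210.6, 141.1]
ee_rot: [-0.557, 0.656, -0.265, -0.436]
force: [-0.3, -0.1, -1.8]
grip_width: 0.388
gap -29.810904097356897 lat y,z(tool) 0.15307648747878133 -0.007593625092850331 force in holder axes x,y,z [-1.2  0.  -1.4] ang err [-0.0024 -0.0011 -0.0002] 9.0167 0.3880545726564696
lin [-0.0594 -0.0018 -0.    ] rot [-0.0049 -0.0022 -0.0005] rows>= 0.4
```

```bash
python3 -m jog '[{"linear":[0.008,-0.001,0],"rotation":[0,0,0],"grip":20},{"linear":[0.016,-0.001,0],"rotation":[0,0,0],"grip":20},{"linear":[0.024,-0.001,0],"rotation":[0,0,0],"grip":20},{"linear":[0.032,-0.001,0],"rotation":[0,0,0],"grip":20},{"linear":[0.04,-0.001,0],"rotation":[0,0,0],"grip":20},{"linear":[0.048,-0.001,0],"rotation":[0,0,0],"grip":20}]' 80
python3 chk.py
```

```text
time_s: 9.52
eef_pos: [549.5, 212.7, 128.3]
ee_rot: [-0.557, 0.655, -0.265, -0.436]
force: [-4.9, -2.2, -0.1]
grip_width: 0.388
gap -44.420689315913634 lat y,z(tool) 0.38802778195228527 0.084326568296472 force in holder axes x,y,z [-4.7 -0.8  2.6] ang err [-0.0022 -0.0009 -0.0015] 9.5167 0.3878871129648459
lin [-0.1081 -0.0025 -0.0004] rot [-0.0045 -0.0018 -0.003 ] rows>= 0.8
```

```bash
python3 -m jog '[{"linear":[0.01,-0.001,0],"rotation":[0,0,0],"grip":20},{"linear":[0.02,-0.001,0],"rotation":[0,0,0],"grip":20},{"linear":[0.03,-0.001,0],"rotation":[0,0,0],"grip":20},{"linear":[0.04,-0.001,0],"rotation":[0,0,0],"grip":20},{"linear":[0.05,-0.001,0],"rotation":[0,0,0],"grip":20},{"linear":[0.06,-0.001,0],"rotation":[0,0,0],"grip":20},{"linear":[0.07,-0.001,0],"rotation":[0,0,0],"grip":20},{"linear":[0.07,-0.001,0],"rotation":[0,0,0],"grip":20}]' 80
python3 chk.py w10
```

```text
time_s: 10.18
eef_pos: [559.7, 215.6, 109.4]
ee_rot: [-0.557, 0.655, -0.265, -0.436]
force: [-0.5, -1.3, -4.0]
grip_width: 0.395
gap -66.08732847486455 lat y,z(tool) 0.634690241165897 0.0635001122864014 force in holder axes x,y,z [-2.7 -1.1 -3. ] ang err [-0.0025 -0.0008 -0.0026] 10.1833 0.395446080080707
exp: far edge L,C,R [235.8 211.2] [282.4 211.2] [329.  211.2] bore top [282.3 239.5]
190 edges 245.0 319.0 282.0
195 edges 243.0 321.0 282.0
far edge row 180
lin [-0.1797 -0.0028 -0.0005] rot [-0.0048 -0.0015 -0.005 ] rows>= 1.3
```

View pics/w10.png

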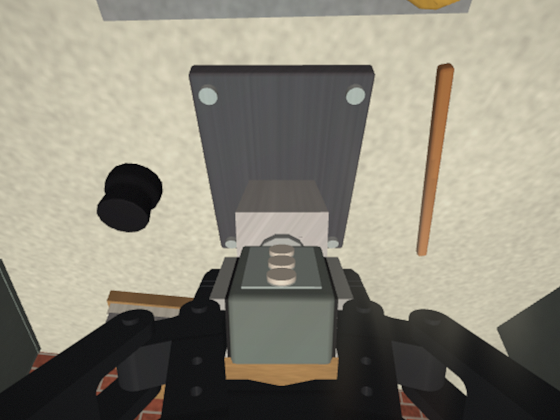

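```bash
python3 -m jog '[{"linear":[0.004,-0.001,0],"rotation":[0,0,0],"grip":20},{"linear":[0.008,-0.001,0],"rotation":[0,0,0],"grip":20},{"linear":[0.011,-0.001,0],"rotation":[0,0,0],"grip":20},{"linear":[0.011,-0.001,0],"rotation":[0,0,0],"grip":20}]' 80
python3 chk.py
```

```text
time_s: 10.57
eef_pos: [561.4, 216.1, 106.7]
ee_rot: [-0.557, 0.655, -0.265, -0.437]
force: [-2.9, -1.0, -1.6]
grip_width: 0.392
gap -69.36733987738916 lat y,z(tool) 0.4727011466220077 0.08239242975561778 force in holder axes x,y,z [-3.4 -0.1  0.1] ang err [-0.0025 -0.0007 -0.0029] 10.5667 0.3915969862346193
lin [-0.1912 -0.0024 -0.0004] rot [-0.005  -0.0014 -0.0058] rows>= 1.4
```

```bash
python3 -m jog '[{"linear":[0.002,0,0],"rotation":[0,0,0],"grip":20},{"linear":[0.004,0,0],"rotation":[0,0,0],"grip":20},{"linear":[0.005,0,0],"rotation":[0,0,0],"grip":20}]' 80
python3 chk.py
```

```text
time_s: 10.82
eef_pos: [561.6, 216.3, 106.5]
ee_rot: [-0.556, 0.655, -0.265, -0.437]
force: [-23.8, -10.3, 20.5]
grip_width: 0.388
gap -69.66775037875009 lat y,z(tool) 0.38161303357597554 0.14814925956060332 force in holder axes x,y,z [-12.   -3.3  30.6] ang err [-0.0019 -0.0006 -0.003 ] 10.8167 0.3883095707741055
lin [-0.1922 -0.002  -0.0006] rot [-0.0037 -0.0012 -0.006 ] rows>= 1.4
```

The axial force rose to 30 N with the tip 69.7 mm in, so the collar is on the rim. I ease the push and look before letting go.

```bash
python3 -m jog '[{"linear":[0.001,0,0],"rotation":[0,0,0],"grip":20},{"linear":[0.001,0,0],"rotation":[0,0,0],"grip":20}]' 80
python3 chk.py w11; python3 - <<'E'
from h import *
p,d,K,T=shot('scene','s1'); q=proj(O+20*Zh,K,T)[0].astype(int); print(q)
a=cv2.resize(p[q[1]-50:q[1]+50,q[0]-66:q[0]+66],None,fx=6,fy=6)[:,:,::-1]; cv2.imwrite('pics/s1c.png',a)
E
```

```text
time_s: 10.98
eef_pos: [561.5, 216.2, 106.6]
ee_rot: [-0.556, 0.655, -0.265, -0.437]
force: [-9.5, -4.9, 5.9]
grip_width: 0.394
gap -69.54412933931457 lat y,z(tool) 0.4037452948971385 0.13262828496739942 force in holder axes x,y,z [-6.2 -2.  10.3] ang err [-0.0017 -0.0006 -0.003 ] 10.9833 0.39359911200249426
exp: far edge L,C,R [234.9 213.3] [282.4 213.3] [329.9 213.3] bore top [282.4 242.1]
190 edges 244.0 319.0 281.5
195 edges 242.0 321.0 281.5
far edge row 181
lin [-0.1918 -0.002  -0.0005] rot [-0.0033 -0.0012 -0.0061] rows>= 1.4
[368 266]
```

View pics/s1c.png

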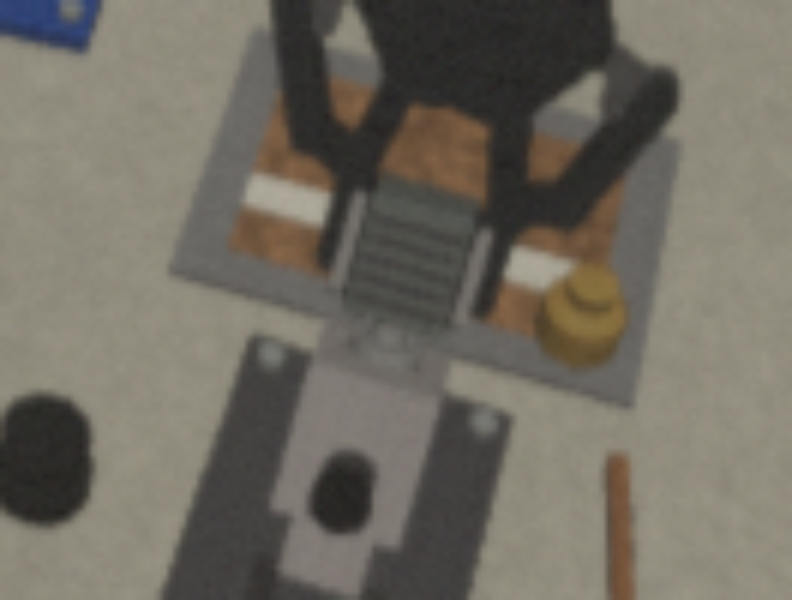

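View pics/w11.png

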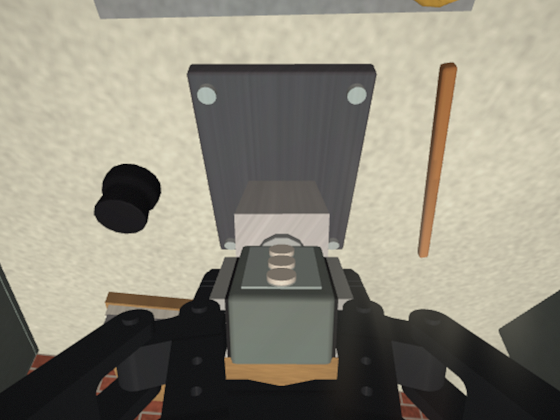

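The views show the collar on the rim and the head parallel to the holder, with the fins facing away from the leaf. I let go.

```bash
python3 -m jog '[{"linear":[0.001,0,0],"rotation":[0,0,0],"grip":40},{"linear":[0.001,0,0],"rotation":[0,0,0],"grip":50},{"linear":[0,0,0],"rotation":[0,0,0],"grip":65},{"linear":[0,0,0],"rotation":[0,0,0],"grip":75},{"linear":[0,0,0],"rotation":[0,0,0],"grip":75},{"linear":[0,0,0],"rotation":[0,0,0],"grip":75},{"linear":[0,0,0],"rotation":[0,0,0],"grip":75}]' 20
python3 chk.py w12
```

```text
time_s: 11.67
eef_pos: [561.6, 216.2, 106.6]
ee_rot: [-0.556, 0.655, -0.265, -0.437]
force: [0.7, 1.0, 0.1]
grip_width: 0.879
gap -69.54538332573603 lat y,z(tool) 0.2882293907790494 0.11406112942213653 force in holder axes x,y,z [ 0.9  0.8 -0.4] ang err [-0.0016 -0.0007 -0.0029] 11.6667 0.8788321535609358
exp: far edge L,C,R [234.9 213.3] [282.4 213.3] [329.9 213.3] bore top [282.4 242.1]
190 edges 244.0 319.0 281.5
195 edges 238.0 321.0 279.5
far edge row 180
lin [-0.1918 -0.0019 -0.0006] rot [-0.0032 -0.0012 -0.0059] rows>= 1.4
```

View pics/w12.png

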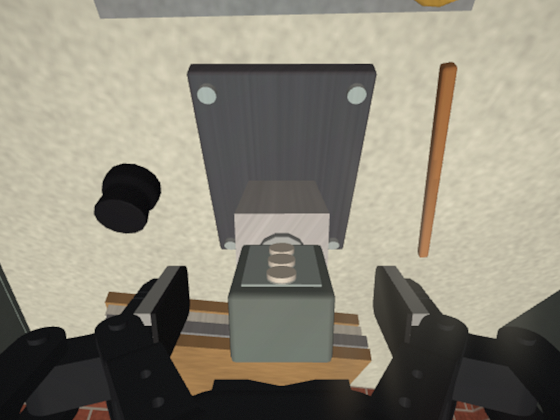

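Released and still seated. I retreat straight back along the rod axis.

```bash
python3 -m jog '[{"linear":[-0.03,0,0],"rotation":[0,0,0],"grip":75},{"linear":[-0.08,0,0],"rotation":[0,0,0],"grip":75},{"linear":[-0.14,0,0],"rotation":[0,0,0],"grip":75},{"linear":[-0.2,0,0],"rotation":[0,0,0],"grip":75},{"linear":[-0.27,0,0],"rotation":[0,0,0],"grip":75},{"linear":[-0.34,0,0],"rotation":[0,0,0],"grip":75},{"linear":[-0.4,0,0],"rotation":[0,0,0],"grip":75},{"linear":[-0.4,0,0],"rotation":[0,0,0],"grip":75},{"linear":[-0.4,0,0],"rotation":[0,0,0],"grip":75}]'
python3 - <<'E'
from h import *
p,d,K,T=shot('wrist','w13'); P=cloud(d,K,T)
s,p0,M=state(); print(p0,s['force'],s['time_s'])
L=np.stack([(P-O)@Xh,(P-O)@Yh,(P-O)@Zh],-1)
q=L[(abs(L[...,0])<20)&(abs(L[...,1])<24)&(L[...,2]>50)&(L[...,2]<75)]
q=q[abs(q[:,2]-np.median(q[:,2]))<3]
c=q.mean(0); n=np.linalg.svd(q-c,full_matrices=False)[2][2]; print("top height above rim (60)",np.median(q[:,2]),"n",n,len(q)," rect",cv2.minAreaRect(q[:,:2].astype(np.float32)))
r=L[(abs(L[...,0])<21)&(abs(L[...,1])<21)&(abs(L[...,2])<4)]; print("rim z",np.median(r[:,2]),len(r))
q2=proj(O+30*Zh,K,T)[0].astype(int); print(q2)
w=L[(abs(L[...,1])<14)&(L[...,2]>22)&(L[...,2]<55)&(L[...,0]<-9)&(L[...,0]>-20)]
if len(w)>50:
    cw=np.median(w,0); A=np.c_[w[:,1:],np.ones(len(w))]; f=np.linalg.lstsq(A,w[:,0],rcond=None)[0]; print("window face x,",cw,"slope y,z",f,len(w))
shot('scene','s2'); shot('top','t2')
p,d,K,T=load('s2'); q=proj(O+20*Zh,K,T)[0].astype(int)
a=cv2.resize(p[q[1]-50:q[1]+50,q[0]-66:q[0]+66],None,fx=6,fy=6)[:,:,::-1]; cv2.imwrite('pics/s2c.png',a)
E
```

```text
time_s: 12.47
eef_pos: [504.3, 199.6, 211.6]
ee_rot: [-0.557, 0.656, -0.265, -0.436]
force: [0.5, -1.1, -0.5]
grip_width: 0.882
[504.16359744 199.60198547 210.59200808] [-0.12554526  0.24706855  0.18648161] 12.5167
top height above rim (60) 60.76303253291498 n [-1.50107376e-02 -1.26710995e-04  9.99887325e-01] 2059  rect ((-1.8804254531860352, 0.033870697021484375), (34.00994873046875, 26.329092025756836), 89.93952941894531)
rim z 0.7493376741832659 721
[281 206]
window face x, [-15.58212804   0.34103506  41.12638293] slope y,z [-7.24599570e-04 -9.57385814e-04 -1.58963426e+01] 429
```

View pics/s2c.png

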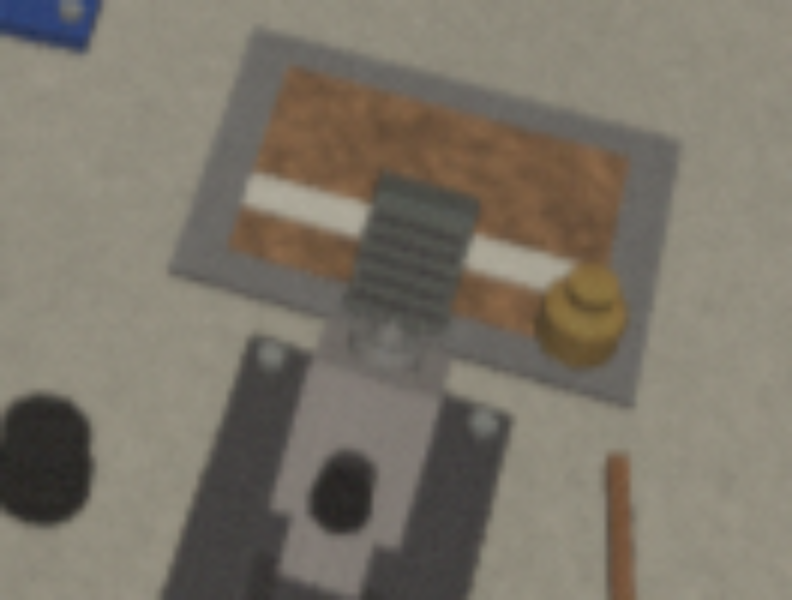

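View pics/w13.png

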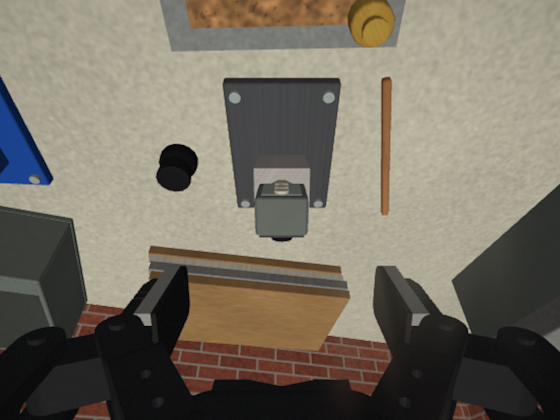

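View pics/s2.png

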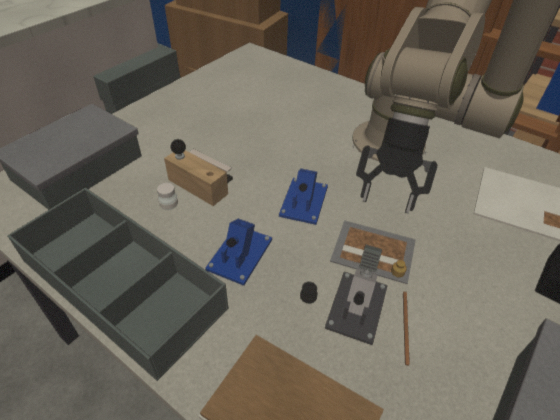

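```bash
python3 -c "
from rig import finish_job; print(finish_job())"
```

```text
the job is handed in; nothing more can be done
None
```

I drew the box-headed lamp out of the stand and slid its rod down the leaning holder past the plunger, pressing until the collar stopped on the rim at about 30 N. I then let go, backed the gripper off along the rod and handed the job in at about 12.7 s.

**Last checks, after letting go:**
- **Depth:** the lamp's top stands 60.0 mm above the rim along the bore axis, exactly the seated value. In depth, both the rim and the top read about 0.75 mm high, so the difference is unaffected.
- **Facing:** the head is square to the holder axes within about 0.1° in rotation, and the window faces down over the leaf. The fit of the top face leaned 0.9°, while the window face showed almost no lean (under 0.1°), so I put the difference down to depth noise.
- **Offset:** the head reads 1.9 mm towards the leaf. About 0.75 mm of that is the clearance taken up by the plunger, and the rest is within the 2 mm calibration.
- **Surroundings:** the leaf, weight, ball post, loupe, pencil and jar look where they were in the first picture. I judged this by eye and did not measure it.
- **Contact:** the tool force is back to zero and nothing is touching the robot.

I did not read the plunger's travel; that the rod passed it is inferred from the side force on the way in and the full seating depth.

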